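# Break down two specimen stacks onto colour-coded mats

### The job

Specimens have come in piled up in two stacks. Take the stacks apart and stand each thing in the middle of its own mat: the red-lidded cup on the red round mat, the yellow-lidded cup on the yellow round mat, the stain bottle on the small purple mat, the dark green slide box on the green rectangular mat and the blue-lidded box on the blue rectangular mat, the boxes in line with their mats (either way round). Never tip the cups or the bottle over, and leave everything standing upright and let go.

Things in the scene. Friction and masses are not known exactly. Their poses are not given: they have to be found in the camera images.
- slide_box: Dark green slide box with a pale label and a small brass hook on one long side, shut (its lid does not open), 66 x 98 mm, 37 mm tall, flat top; the hook stands out a few mm in looks only. At the bottom of one stack, with a cup on top. Loose, about 140 g. Origin: centre of its underside; x across the 66 mm width (grasp here), y along the 98 mm length.
- cassette_box: White plastic box with a blue lid, shut (it does not open), 66 x 98 mm, 37 mm tall, flat top. At the bottom of the other stack, with a cup on top. Loose, about 130 g. Origin: centre of its underside; x across the 66 mm width (grasp here), y along the 98 mm length.
- red_cup: White sample cup with a flat ribbed red lid, screwed on tight (it does not come off), a solid upright round thing 68 mm tall: body at most 56 mm across up to 54 mm height, lid 61 mm across from 54 to 68 mm. It stands at the start on one of the two boxes (either one), and always carries the stain bottle on its lid. Loose, about 60 g. Origin: centre of its underside; z up along the cup.
- yellow_cup: White sample cup with a flat ribbed yellow lid, screwed on tight (it does not come off), a solid upright round thing 68 mm tall: body at most 56 mm across up to 54 mm height, lid 61 mm across from 54 to 68 mm. It stands at the start on one of the two boxes (the one without the red cup), with nothing on its lid. Loose, about 60 g. Origin: centre of its underside; z up along the cup.
- stain_bottle: Brown dropper bottle with a black pointed cap and a purple band, 34 mm across, 85 mm tall; the round body is straight up to about 60 mm. It stands at the start on the lid of the red-lidded cup. Loose, about 50 g. Origin: centre of its underside; z up along the bottle.
- green_mat: Mid-green rectangular rubber mat with a thin white printed frame, 84 x 116 mm and 3 mm thick, fixed flat on the worktop: the place of the dark green slide box. Origin: centre of its underside (its top lies 3 mm higher). x along the 84 mm side, y along the 116 mm side.
- blue_mat: Blue rectangular rubber mat with a thin white printed frame, 84 x 116 mm and 3 mm thick, fixed flat on the worktop: the place of the blue-lidded box. Origin: centre of its underside (its top lies 3 mm higher). x along the 84 mm side, y along the 116 mm side.
- red_mat: Red round rubber mat, 84 mm across and 3 mm thick, with a thin white ring, fixed flat on the worktop: the place of the red-lidded cup. Origin: centre of its underside (its top lies 3 mm higher).
- yellow_mat: Yellow round rubber mat, 84 mm across and 3 mm thick, with a thin white ring, fixed flat on the worktop: the place of the yellow-lidded cup. Origin: centre of its underside (its top lies 3 mm higher).
- purple_mat: Small purple round rubber mat, 60 mm across and 3 mm thick, with a thin white ring, fixed flat on the worktop: the place of the stain bottle. Origin: centre of its underside (its top lies 3 mm higher).
Mind the look-alikes: they are no part of the job. Several things look just like the purple_mat: the one meant starts farthest from the robot's base.

How it is judged:
At the end, for the whole second after the job is handed in: Each of the five things stands on its own mat (underside on the mat, upright within 0.1 rad, at rest), its centre within 15 mm of the mat's centre; each box's long side is within 0.25 rad of its mat's long side, either way round (horizontal distance between slide_box and green_mat below 0.015 m and z of slide_box in the frame of green_mat between -0.001 and 0.007 m and angle between each of slide_box, cassette_box, red_cup, yellow_cup, stain_bottle's own z axis and vertical below 0.1 rad and linear speed of each of slide_box, cassette_box, red_cup, yellow_cup, stain_bottle below 0.02 m/s and angle between the y axis of slide_box and the y axis of green_mat, either way round below 0.25 rad and horizontal distance between cassette_box and blue_mat below 0.015 m and z of cassette_box in the frame of blue_mat between -0.001 and 0.007 m and angle between the y axis of cassette_box and the y axis of blue_mat, either way round below 0.25 rad and horizontal distance between red_cup and red_mat below 0.015 m and z of red_cup in the frame of red_mat between -0.001 and 0.007 m and horizontal distance between yellow_cup and yellow_mat below 0.015 m and z of yellow_cup in the frame of yellow_mat between -0.001 and 0.007 m and horizontal distance between stain_bottle and purple_mat below 0.015 m and z of stain_bottle in the frame of purple_mat between -0.001 and 0.007 m); the robot touches nothing.
It fails at once if a cup or the bottle is tipped over (more than 1.0 rad from upright) (angle between any of red_cup, yellow_cup, stain_bottle's own z axis and vertical above 1 rad).
It also fails if it takes over 112 s, if anything falls off the work surface, if the arm or the gripper's body presses on something with over 40 N, if the wrist force passes 120 N, or if a joint passes its speed limit or range.

### The arm

A 6-joint arm with a two-finger parallel gripper is mounted at the origin on the work surface; the furniture and walls round the work are solid. World frame = base frame: x ahead of the robot, y to its left, z up, the work surface at z = 0. Lengths are in m, angles in rad, forces in N, time in s.
With the tool pointing down it reaches from about 0.425 to 0.95 m from the base axis. Payload 14.7 kg.
Tool frame: the origin (TCP) lies at the very end of the fingers, on their centre line; the grasp point (between the pads) lies 19 mm behind it (env.grasp_offset is the distance from the TCP to the grasp point, in m); z points along the fingers, y is the direction in which the jaws open and shut (so a half turn about z gives the same grasp; the last joint's range is limited). The gripper opens to 85 mm and grips with 20 to 120 N. Pads are 22 mm wide; open, the fingers measure 114 mm over their backs; the gripper's body (76 mm by 85 mm) begins 54 mm behind the grasp point. The pads swing forward as they close: fully open they stand 13 mm farther back than shut.
Start: joints at [-1.366, 0.48, 1.596, -0, 1.065, -0.047], TCP at [0.162, -0.629, 0.231] pointing down, gripper open.
Joint ranges: [-2.75, 2.75], [-0.82, 2.05], [0.23, 2.67], [-1.56, 4.7], [0.09, 2.69], [-2.92, 2.92]. Speed limits (rad/s): [1.89, 1.89, 2.39, 3.01, 3.01, 3.01].

### API

Orientations are given as a 3x3 rotation matrix whose columns are the frame's x, y, z axes.
In Python, from bench import env, optics, ticket gives the robot as it stands.
- The arm moves only by the tool step_arm, never from a script. Its argument "commands" is text: rows parted by semicolons, each of 5 numbers parted by spaces: the opening, from 0 (shut) to 1 (fully open), then the shift along the tool's x, y, z in m, then the turn about the tool's z in degrees. In form: jaw dx dy dz spin; .... A call has 1 to 5 rows; each row is the pose to reach, as a shift and turn from the pose measured when the call began, along the tool's axes at that moment; what a row does not reach only later rows make up. A row lasts 1/12 s, in which the tool goes at most 41.7 mm and 7.16 degrees, less where a joint would pass 70% of its speed; a pose out of reach is approached as far as the arm can. A call with a gripper value outside its range is refused whole. The fingers move at their own pace and stop on an object; "newtons" is the grip in N (left out, the last holds). Time passes only in rows, so rows that repeat a pose let the fingers close. It gives the time, the measured TCP pose, the force and the opening at its end, in the units of the state.
- env.observe(): the state, without advancing time (a new reading comes with each control period).
- optics.camera(name): name is "side" or "top" or "wrist"; returns a dict with "img" (420x560x3 uint8, red, green, blue), "camera_matrix" (3x3 intrinsics, pixels), "rvec" (rotation vector, rad) and "tvec" (3), from world to camera coordinates, as OpenCV has them; the wrist camera has in their place "T_tool_cam" (4x4, takes a point from camera to tool coordinates, whose origin is the TCP and whose axes are the flange's). Camera axes: x right, y down, z forward; pixel columns grow to the right and rows downward; lengths in m; the calibration is good to about 2 mm. A picture is of the moment at which its call begins: read the wrist's pose just before it. There is no depth.
- ticket.job_done(): hands the job in, once; it reports no verdict.
The state is a dict: "t": time; "qpos": joint angles; "qvel": joint speeds; "joint_efforts": joint torques, N m; "ee_pos": TCP position; "tcp_rot": TCP orientation; "ft_force": force on the tool from outside, world axes, zero at the start; "wrist_torque": the same for the moment, N m; "width": finger opening in m.
Only numpy, scipy, OpenCV 4.12 (cv2) and the standard library are available. Lean on these libraries where they do the work, as an engineer would, in place of code of your own. Each camera call takes 0.05 s, during which the arm holds its last target. There are 200 camera calls.

## Working session

There is one attempt and no reset: what is moved stays moved. The work goes in short steps, Python scripts to look and compute and a tool call to move; the robot and the scene stay as the last step left them, time stands still between calls to the robot, and variables do not carry over. Pictures are saved under pics/ and viewed, about 12 in all and at most 16, crops included, and the job is handed in when it is done.

Besides the shell and the picture viewer there is one more tool, called as name(argument=value, ...) on one line, values as JSON. step_arm: Moves the arm, as the interface text tells. Its arguments: {"type":"object","properties":{"commands":{"type":"string"},"newtons":{"type":"number"}},"required":["commands"]}

```bash
mkdir -p pics; cat > h.py <<'E'
import numpy as np, cv2
from bench import env, optics, ticket
def snap(cam,name,crop=None,k=1):
    s=env.observe(); d=optics.camera(cam); im=d['img'][:,:,::-1]
    np.savez('pics/'+name+'.npz',s_pos=s['ee_pos'],s_rot=s['tcp_rot'],**d)
    if crop: x0,y0,x1,y1=crop; im=im[y0:y1,x0:x1]
    if k!=1: im=cv2.resize(im,None,fx=k,fy=k,interpolation=cv2.INTER_CUBIC)
    cv2.imwrite('pics/'+name+'.png',im); return d
def ray(name,u,v):
    d=np.load('pics/'+name+'.npz'); K=d['camera_matrix']
    c=np.linalg.inv(K)@np.array([u,v,1.])
    if 'rvec' in d:
        R,_=cv2.Rodrigues(d['rvec']); return -R.T@d['tvec'].ravel(), R.T@c
    T=d['T_tool_cam']; R=np.array(d['s_rot'])
    return np.array(d['s_pos'])+R@T[:3,3], R@T[:3,:3]@c
def at(name,u,v,z):
    o,r=ray(name,u,v); return o+r*(z-o[2])/r[2]
def go(target,yaw=None):
    s=env.observe(); R=np.array(s['tcp_rot']); print('d tool',np.round(R.T@(np.array(target)-s['ee_pos']),4))
def proj(name,P):
    d=np.load('pics/'+name+'.npz'); return cv2.projectPoints(np.float64(P).reshape(-1,1,3),d['rvec'],d['tvec'],d['camera_matrix'],None)[0].reshape(-1,2)
E
python3 - <<'E'
from h import *
for c in ('top','side'): snap(c,c+'0',k=1.42)
s=env.observe(); print({k:np.round(v,3) for k,v in s.items()}, env.grasp_offset)
for c in ('top0','side0'):
    o,r=ray(c,280,210); print(c,o,r)
E
```

```text
{'t': np.float64(0.1), 'qpos': array([-1.366,  0.481,  1.597,  0.   ,  1.065, -0.047]), 'qvel': array([ 0.001, -0.001,  0.   ,  0.002, -0.   , -0.002]), 'joint_efforts': array([ 2.0000e-03, -9.5226e+01, -4.3104e+01,  0.0000e+00,  5.0000e-03,
        0.0000e+00]), 'ee_pos': array([ 0.162, -0.629,  0.231]), 'tcp_rot': array([[ 0.968,  0.249, -0.   ],
       [ 0.249, -0.968,  0.001],
       [ 0.   , -0.001, -1.   ]]), 'ft_force': array([ 0.068, -0.229,  0.539]), 'wrist_torque': array([ 0.024,  0.022, -0.04 ]), 'width': np.float64(0.086)} 0.0187
top0 [0.22459152 0.05101541 1.11212525] [ 0.15860567  0.01910463 -0.9871944 ]
side0 [ 0.3665596  -0.63696511  0.92531711] [ 0.0170696   0.65075728 -0.75911239]
```

View pics/top0.png

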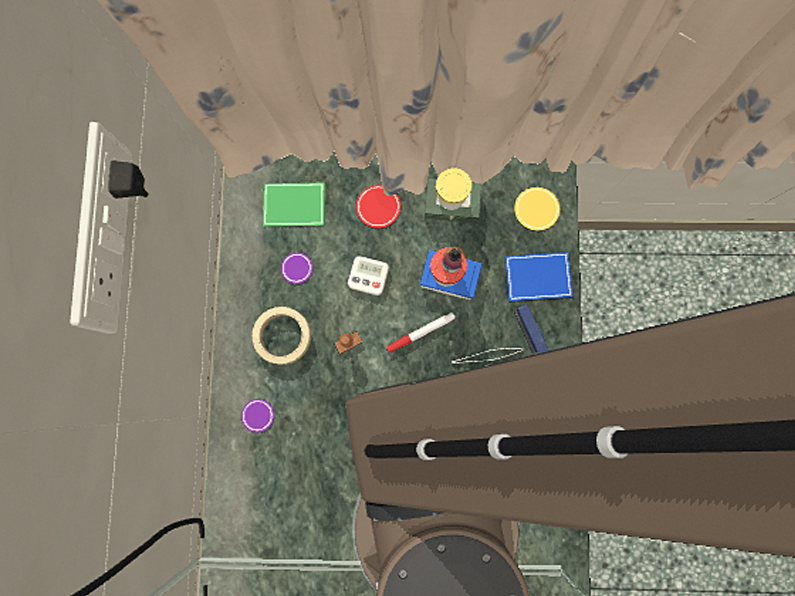

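View pics/side0.png

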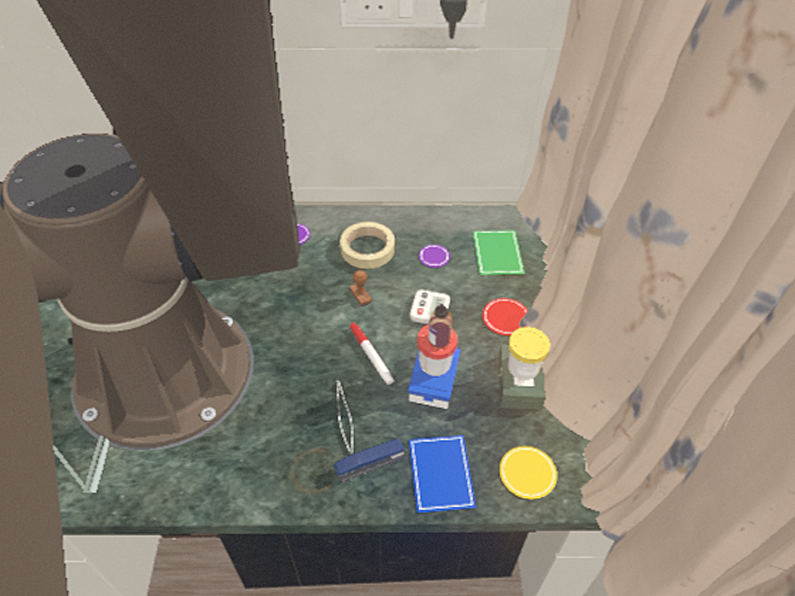

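The top view (1.42x) shows these things:
- **Mats:** green mat at (294,204), red mat at (378,207), yellow mat at (537,208) and blue mat at (539,277).
- **Stacks:** the yellow cup on the slide box at (453,190), and the bottle on the red cup on the blue-lidded box at (450,265).
- **Purple look-alikes:** discs at (297,268) and (257,415). The one at (297,268) is farther from the base.

Next I'll measure them.

```bash
python3 - <<'E'
from h import *
k=1.42
im=cv2.cvtColor(np.load('pics/top0.npz')['img'],cv2.COLOR_RGB2HSV)
for n,(u,v),z in [('green',(294,204),.003),('red',(368,212),.003),('yellow',(537,208),.003),('blue',(539,277),.003),('purple',(297,268),.003),('purple2',(257,415),.003),('ycup',(453,185),.105),('bluebox',(430,285),.037),('slide',(435,215),.037)]:
    u/=k;v/=k; h=im[int(v),int(u)].astype(int)
    m=((abs(im[:,:,0].astype(int)-h[0])<8)&(im[:,:,1]>h[1]*.6)&(abs(im[:,:,2].astype(int)-h[2])<60)).astype(np.uint8)
    _,L=cv2.connectedComponents(m); 
    c,_=cv2.findContours((L==L[int(v),int(u)]).astype(np.uint8),0,1); c=max(c,key=len)[:,0]
    P=np.array([at('top0',x,y,z)[:2] for x,y in cv2.convexHull(c)[:,0]]).astype(np.float32)
    r=cv2.minAreaRect(P*1000); print(n,h,np.round(r[0]),np.round(r[1]),round(r[2],1), 'circ',np.round(cv2.minEnclosingCircle(P*1000)[0]))
for p in [(453,185,.105),(450,272,.105),(454,251,.19)]: print(p,at('top0',p[0]/k,p[1]/k,p[2]))
print('side', at('side0',529/k,343/k,.105),at('side0',437/k,341/k,.105), at('side0',442/k,311/k,.19))
# curtain bottom
print(at('top0',400/k,190/k,0.0),at('top0',280/k,155/k,0.0),at('top0',520/k,160/k,0.))
for c,r in (('top',(380,150,600,310)),('side',(390,290,570,520))):
    d=cv2.imread(f'pics/{c}0.png')[r[1]:r[3],r[0]:r[2]]; d=cv2.resize(d,None,fx=550/d.shape[0] if c=='side' else 1.8,fy=550/d.shape[0] if c=='side' else 1.8,interpolation=2); cv2.imwrite(f'pics/{c}0c.png',d); 
a=cv2.imread('pics/top0c.png');b=cv2.imread('pics/side0c.png');h=max(a.shape[0],b.shape[0]);
c=np.hstack([cv2.copyMakeBorder(x,0,h-x.shape[0],0,0,0) for x in (a,b)]); cv2.imwrite('pics/c.png',cv2.resize(c,(min(800,c.shape[1]),int(h*min(1,800/c.shape[1])))))
E
```

```text
green [ 63 111 199] [581. 272.] [ 70. 102.] 0.4 circ [581. 273.]
red [  0 175 239] [579. 112.] [80. 80.] 0.5 circ [579. 113.]
yellow [ 24 146 251] [ 576. -183.] [80. 82.] 0.4 circ [ 576. -184.]
blue [110 177 205] [ 447. -184.] [ 71. 104.] 4.6 circ [ 447. -184.]
purple [142 141 190] [458. 263.] [56. 58.] 0.6 circ [459. 262.]
purple2 [143 142 181] [188. 321.] [57. 57.] 0.9 circ [188. 321.]
ycup [ 25 122 255] [585. -21.] [58. 58.] 0.2 circ [584. -20.]
bluebox [109 168 221] [444. -21.] [97. 65.] 75.7 circ [444. -21.]
slide [55 50 66] [340.  47.] [365. 848.] 50.0 circ [306.   6.]
(453, 185, 0.105) [ 0.58335351 -0.02147483  0.105     ]
(450, 272, 0.105) [ 0.43169368 -0.01643742  0.105     ]
(454, 251, 0.19) [ 0.44720742 -0.01686591  0.19      ]
side [ 0.58316152 -0.0242661   0.105     ] [ 0.44365415 -0.01965264  0.105     ] [ 0.44547145 -0.03072684  0.19      ]
[0.61029311 0.07085419 0.        ] [0.67869571 0.30172383 0.        ] [ 0.67093132 -0.15567351  0.        ]
```

View pics/c.png

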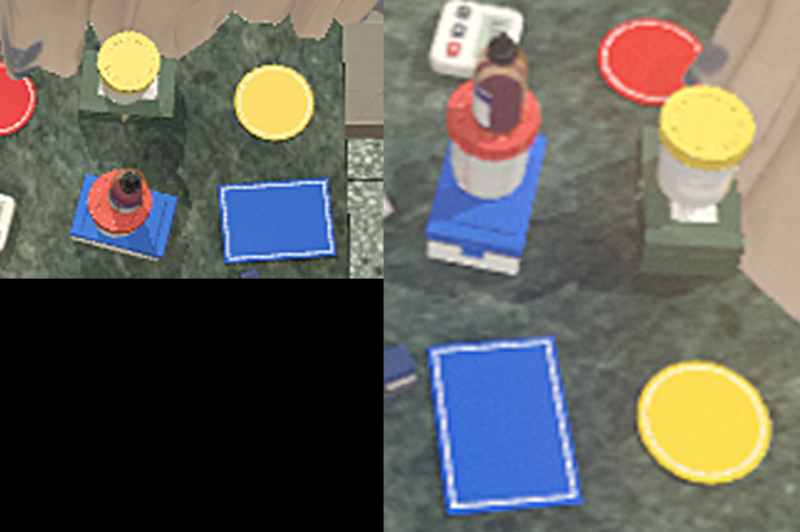

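Purple mat: the candidates are (297,268), 0.528 m from the base, and (257,415), 0.372 m. The farther one at (0.458, 0.263) is meant; I'll confirm it in a crop later. The bottle is at about (0.446, -0.02), so I'm moving towards it.

step_arm(commands="1 0.18 -0.125 -0.035 14.4;1 0.18 -0.125 -0.035 14.4;1 0.18 -0.125 -0.035 14.4;1 0.18 -0.125 -0.035 14.4;1 0.18 -0.125 -0.035 14.4")

```text
t: 0.52
ee_pos: [0.2959, -0.473, 0.2635]
tcp_rot: [[1.0, -0.0, -0.0], [-0.0, -1.0, 0.002], [-0.0, -0.002, -1.0]]
ft_force: [1.3, -0.4, 0.6]
width: 0.0854
```

step_arm(commands="1 0.13 -0.15 -0.02 0;1 0.13 -0.15 -0.02 0;1 0.13 -0.15 -0.02 0;1 0.13 -0.15 -0.02 0;1 0.13 -0.15 -0.02 0")

```text
t: 0.93
ee_pos: [0.4271, -0.3207, 0.2839]
tcp_rot: [[1.0, 0.0, -0.0], [0.0, -1.0, 0.002], [-0.0, -0.002, -1.0]]
ft_force: [0.3, -0.3, 0.1]
width: 0.0858
```

```bash
python3 - <<'E'
from h import *
s=env.observe(); print(s['t'],np.round(s['ee_pos'],4),np.round(s['tcp_rot'],3).tolist(),s['width'])
go([.45,-.02,.29])
k=1.42
a,ra=ray('top0',394/k,186/k);b,rb=ray('side0',530/k,316/k)
t=np.linalg.lstsq(np.c_[ra,-rb],b-a,rcond=None)[0]; print('curtain flower',a+ra*t[0],b+rb*t[1])
E
```

```text
0.9333 [ 0.4271 -0.3207  0.2839] [[1.0, 0.0, -0.0], [0.0, -1.0, 0.002], [-0.0, -0.002, -1.0]] 0.08575444084710163
d tool [ 0.0229 -0.3007 -0.0055]
curtain flower [0.60488015 0.08125444 0.03736567] [0.61020645 0.08179081 0.0392654 ]
```

step_arm(commands="1 0.02 -0.18 -0.01 0;1 0.02 -0.18 -0.01 0;1 0.02 -0.18 -0.01 0;1 0.02 -0.18 -0.01 0;1 0.02 -0.18 -0.01 0")

```text
t: 1.35
ee_pos: [0.4467, -0.1367, 0.2943]
tcp_rot: [[1.0, 0.002, -0.001], [0.002, -1.0, 0.003], [-0.001, -0.003, -1.0]]
ft_force: [0.7, -0.5, -0.0]
width: 0.0856
```

step_arm(commands="1 0 -0.12 0 0;1 0 -0.12 0 0;1 0 -0.12 0 0;1 0 -0.12 0 0")

```text
t: 1.68
ee_pos: [0.4457, -0.0108, 0.2946]
tcp_rot: [[1.0, 0.006, -0.001], [0.006, -1.0, 0.005], [-0.001, -0.005, -1.0]]
ft_force: [-0.2, -1.7, 1.0]
width: 0.0854
```

```bash
python3 - <<'E'
from h import *
s=env.observe(); print(s['t'],np.round(s['ee_pos'],4))
d=snap('wrist','w1',k=1.42); print(np.round(d['T_tool_cam'],3).tolist(),d['camera_matrix'].tolist()); snap('top','top1'); snap('side','side1')
E
```

```text
1.6833 [ 0.4457 -0.0108  0.2946]
[[-0.0, -0.959, -0.283, 0.073], [1.0, -0.001, 0.001, 0.0], [-0.001, -0.283, 0.959, -0.142], [0.0, 0.0, 0.0, 1.0]] [[297.3529399785068, 0.0, 277.06072143237935], [0.0, 297.3529399785068, 206.891136420941], [0.0, 0.0, 1.0]]
```

View pics/w1.png

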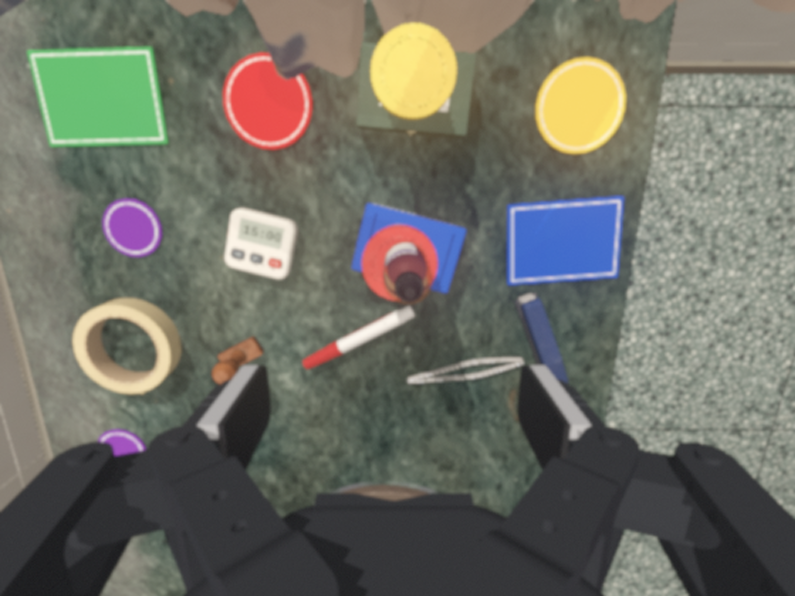

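The wrist view (1.42x) shows both stacks from above. The cap tip is at about (408,291), the red lid centre at (400,263) and the yellow lid centre at (414,70). The purple mat is at (132,228), and the near look-alike sits at (122,445). There are no other purple discs in the far area.

```bash
python3 - <<'E'
from h import *
k=1.42
for n,u,v,z in [('cap',408,291,.188),('redlid',400,263,.105),('ylid',414,70,.105),('purple',132,228,.003),('green',100,96,.003),('red',267,101,.003),('yellow',581,106,.003),('blue',566,240,.003)]:
    print(n,np.round(at('w1',u/k,v/k,z),4))
def box(n,pts,z):
    P=np.array([at('w1',u/k,v/k,z)[:2] for u,v in pts]); e=np.diff(np.r_[P,P[:1]],axis=0)
    print(n,np.round(P.mean(0),4),'len',np.round(np.linalg.norm(e,axis=1),3),'ang',np.round(np.degrees(np.arctan2(e[:,1],e[:,0])),1))
box('green',[(29,52),(153,46),(168,143),(48,147)],.003)
box('blue',[(507,202),(622,196),(621,277),(511,284)],.003)
box('bluebox',[(365,204),(466,236),(451,291),(352,261)],.037)
for n in ('top1','side1'): cv2.imwrite(f'pics/{n}c.png',cv2.resize(cv2.imread(f'pics/{n}.png')[90:260,150:430],None,fx=2,fy=2))
im=np.load('pics/w1.npz')['img'][:,:,::-1]
a=cv2.resize(im[130:220,50:150],None,fx=4,fy=4,interpolation=2); b=cv2.resize(im[130:220,230:350],None,fx=4,fy=4,interpolation=2)[:,:396]
cv2.imwrite('pics/w1c.png',np.hstack([a,b]))
# curtain low edge at several points assuming z
for u,v in [(345,75),(480,60),(290,55),(200,12),(640,18)]: print('curt',[np.round(at('w1',u/k,v/k,z)[:2],3).tolist() for z in (0.02,.06)])
E
```

```text
cap [ 0.4464 -0.0197  0.188 ]
redlid [ 0.4457 -0.0157  0.105 ]
ylid [ 0.5854 -0.0242  0.105 ]
purple [0.4584 0.2587 0.003 ]
green [0.5825 0.2677 0.003 ]
red [0.5789 0.1103 0.003 ]
yellow [ 0.576  -0.1865  0.003 ]
blue [ 0.4487 -0.1879  0.003 ]
green [0.5804 0.2685] len [0.115 0.084 0.118 0.083] ang [ -87.3 -179.    92.1   -0.9]
blue [ 0.4478 -0.1871] len [0.115 0.084 0.116 0.086] ang [ -86.7 -171.7   94.2    7.5]
bluebox [ 0.4449 -0.0249] len [0.1   0.056 0.101 0.056] ang [-107.   167.7   73.1  -13.8]
curt [[0.598, 0.034], [0.591, 0.03]]
curt [[0.611, -0.086], [0.602, -0.079]]
curt [[0.614, 0.082], [0.605, 0.073]]
curt [[0.647, 0.158], [0.634, 0.141]]
curt [[0.644, -0.221], [0.632, -0.201]]
```

View pics/w1c.png

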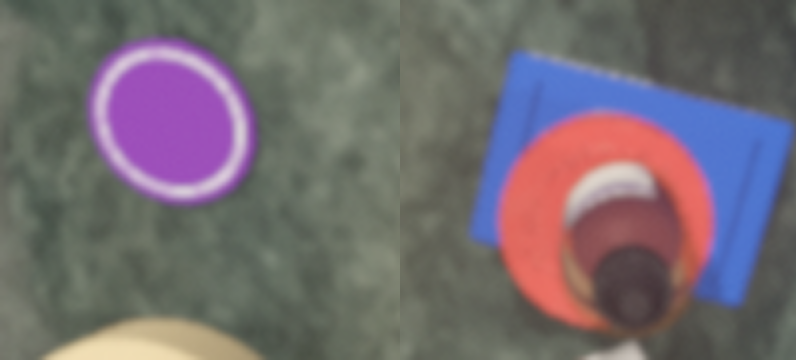

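The crop shows the purple mat with its white ring, clear of everything. The bottle cap sits over the red lid on the blue box. Now I'll grasp the bottle.

step_arm(commands="1 0.001 0.009 0.1 0;1 0.001 0.009 0.1 0;1 0.001 0.009 0.163 0;1 0.001 0.009 0.163 0;1 0.001 0.009 0.163 0")

```text
t: 2.25
ee_pos: [0.4435, -0.026, 0.1261]
tcp_rot: [[1.0, 0.001, -0.01], [0.001, -1.0, 0.004], [-0.01, -0.004, -1.0]]
ft_force: [-2.8, 0.1, -1.3]
width: 0.0856
```

step_arm(commands="0.3 0 0 0 0;0.3 0 0 0 0;0.3 0 0 0 0;0.3 0 0 0 0;0.3 0 0 0 0", newtons=25)

```text
t: 2.67
ee_pos: [0.4449, -0.0261, 0.128]
tcp_rot: [[1.0, 0.001, -0.006], [0.001, -1.0, 0.004], [-0.006, -0.004, -1.0]]
ft_force: [-0.2, 2.8, 11.7]
width: 0.0339
```

step_arm(commands="0 0 0 -0.04 0;0 0 0 -0.08 0;0 0 0 -0.08 0;0 0.005 -0.06 -0.08 0;0 0.005 -0.1 -0.08 0")

```text
t: 3.08
ee_pos: [0.4515, 0.0563, 0.2106]
tcp_rot: [[1.0, -0.004, -0.001], [-0.004, -1.0, 0.004], [-0.001, -0.004, -1.0]]
ft_force: [1.4, 0.6, -1.1]
width: 0.0336
```

step_arm(commands="0 0.008 -0.15 0 0;0 0.008 -0.15 0 0;0 0.008 -0.15 0 0;0 0.008 -0.15 0 0;0 0.008 -0.15 0 0")

```text
t: 3.5
ee_pos: [0.461, 0.211, 0.2128]
tcp_rot: [[1.0, -0.0, 0.002], [-0.0, -1.0, 0.006], [0.002, -0.006, -1.0]]
ft_force: [0.3, -0.0, -0.6]
width: 0.0336
```

```bash
python3 - <<'E'
from h import *
s=env.observe(); print(s['t'],np.round(s['ee_pos'],4),s['width'])
go([.458,.261,.04])
d=snap('wrist','w2',k=1.42);snap('top','top2');snap('side','side2')
E
```

```text
3.5 [0.461  0.211  0.2128] 0.0336131642843159
d tool [-0.0033 -0.049   0.1731]
```

View pics/w2.png

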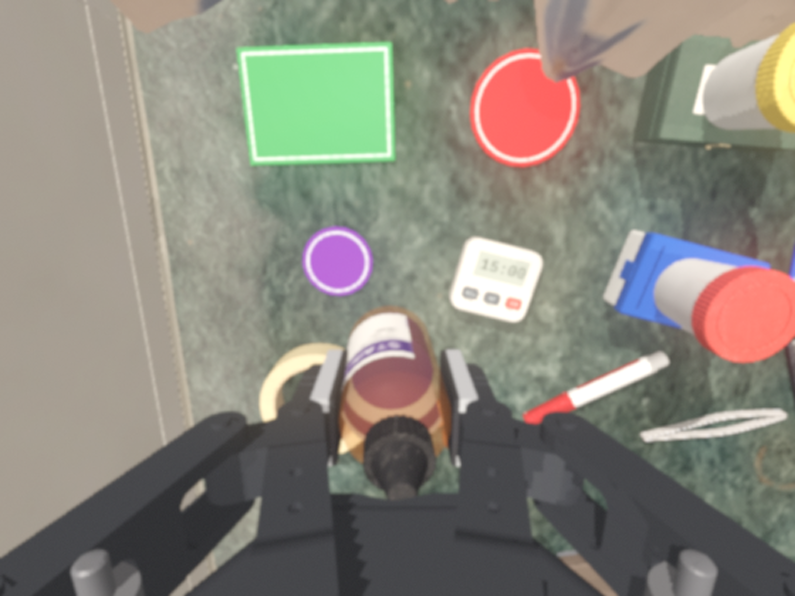

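The bottle is held upright with its cap at (402,470). The purple mat is at (337,261), the red lid at (748,315), the red mat at (525,108) and the green mat corners are at (238,46), (391,42), (395,160) and (250,165).

```bash
python3 - <<'E'
from h import *
k=1.42
for n,u,v,z in [('bottom front edge',392,308,.19),('captip',402,492,.274),('purple',337.5,261,.003),('red',525,108,.003),('redlid',748,315,.105)]: print(n,np.round(at('w2',u/k,v/k,z),4))
def box(n,pts,z):
    P=np.array([at('w2',u/k,v/k,z)[:2] for u,v in pts]); e=np.diff(np.r_[P,P[:1]],axis=0)
    print(n,np.round(P.mean(0),4),'len',np.round(np.linalg.norm(e,axis=1),3),'ang',np.round(np.degrees(np.arctan2(e[:,1],e[:,0])),1))
box('green',[(238,46),(391,42),(395,160),(250,165)],.003)
a=cv2.imread('pics/top2.png');b=cv2.imread('pics/side2.png')
cv2.imwrite('pics/s2.png',cv2.resize(b[80:260,220:430],None,fx=3,fy=3))
E
```

```text
bottom front edge [0.4787 0.2112 0.19  ]
captip [0.4614 0.2082 0.274 ]
purple [0.4589 0.2592 0.003 ]
red [0.5788 0.1104 0.003 ]
redlid [ 0.4462 -0.0101  0.105 ]
green [0.5809 0.2692] len [0.114 0.083 0.116 0.085] ang [ -88.8 -177.9   91.8    0.5]
```

step_arm(commands="0 -0.003 -0.05 0.08 0;0 -0.003 -0.05 0.08 0;0 -0.003 -0.05 0.08 0;0 -0.003 -0.05 0.08 0")

```text
t: 3.98
ee_pos: [0.4558, 0.2559, 0.1304]
tcp_rot: [[1.0, -0.002, -0.004], [-0.002, -1.0, 0.002], [-0.004, -0.002, -1.0]]
ft_force: [-0.6, -0.9, -0.2]
width: 0.0331
```

step_arm(commands="0 0.003 -0.005 0.04 0;0 0.003 -0.005 0.075 0;0 0.003 -0.005 0.095 0;0 0.003 -0.005 0.102 0;0 0.003 -0.005 0.102 0")

```text
t: 4.4
ee_pos: [0.4584, 0.2599, 0.0283]
tcp_rot: [[1.0, -0.003, -0.005], [-0.003, -1.0, 0.001], [-0.005, -0.001, -1.0]]
ft_force: [-0.4, -0.8, -0.4]
width: 0.0336
```

step_arm(commands="0 0 0 0.002 0;0 0 0 0.003 0;0 0 0 0.003 0")

```text
t: 4.65
ee_pos: [0.4595, 0.26, 0.0268]
tcp_rot: [[1.0, -0.004, -0.003], [-0.004, -1.0, 0.003], [-0.003, -0.002, -1.0]]
ft_force: [-0.6, -0.4, -0.5]
width: 0.0336
```

step_arm(commands="0 0 0 0.002 0;0 0 0 0.003 0;0 0 0 0.003 0")

```text
t: 4.9
ee_pos: [0.4606, 0.2611, 0.0252]
tcp_rot: [[1.0, -0.004, -0.0], [-0.004, -1.0, 0.004], [-0.001, -0.004, -1.0]]
ft_force: [-2.2, 5.1, 14.7]
width: 0.0331
```

step_arm(commands="0.8 0 0 -0.001 0;0.8 0 0 -0.001 0;0.8 0 0 -0.001 0;0.8 0 0 -0.001 0;0.8 0 0 -0.001 0")

```text
t: 5.32
ee_pos: [0.4605, 0.261, 0.0262]
tcp_rot: [[1.0, -0.004, -0.001], [-0.004, -1.0, 0.004], [-0.001, -0.004, -1.0]]
ft_force: [0.6, 0.1, -0.2]
width: 0.0687
```

step_arm(commands="0.8 0 0 -0.04 0;0.8 0 0 -0.08 0;0.9 0 0 -0.12 0;1 0 0 -0.16 0;1 0 0 -0.19 0")

```text
t: 5.73
ee_pos: [0.4609, 0.2603, 0.2193]
tcp_rot: [[1.0, -0.004, 0.001], [-0.004, -1.0, 0.005], [0.001, -0.005, -1.0]]
ft_force: [1.3, 0.5, -0.2]
width: 0.0853
```

```bash
python3 - <<'E'
from h import *
s=env.observe(); print(s['t'],np.round(s['ee_pos'],4),s['width'])
go([.446,-.015,.20])
E
```

```text
5.7333 [0.4609 0.2603 0.2193] 0.08533363067314234
d tool [-0.0139  0.2754  0.0179]
```

step_arm(commands="1 -0.012 0.18 -0.03 0;1 -0.012 0.18 -0.03 0;1 -0.012 0.18 -0.03 0;1 -0.012 0.18 -0.03 0;1 -0.012 0.18 -0.03 0")

```text
t: 6.15
ee_pos: [0.4474, 0.0767, 0.2491]
tcp_rot: [[1.0, -0.005, 0.002], [-0.005, -1.0, 0.004], [0.001, -0.004, -1.0]]
ft_force: [1.4, 1.2, -0.1]
width: 0.0858
```

step_arm(commands="1 0 0.085 -0.03 0;1 0 0.085 -0.03 0;1 0 0.085 -0.03 0;1 0 0.085 -0.03 0")

```text
t: 6.48
ee_pos: [0.4473, -0.011, 0.2798]
tcp_rot: [[1.0, -0.008, 0.003], [-0.008, -1.0, 0.003], [0.003, -0.003, -1.0]]
ft_force: [1.0, 0.8, 1.2]
width: 0.0849
```

```bash
python3 - <<'E'
from h import *
s=env.observe(); print(s['t'],np.round(s['ee_pos'],4),s['width'])
d=snap('wrist','w3',k=1.42);snap('top','top3');snap('side','side3')
E
```

```text
6.4833 [ 0.4473 -0.011   0.2798] 0.08493624636035613
```

View pics/w3.png

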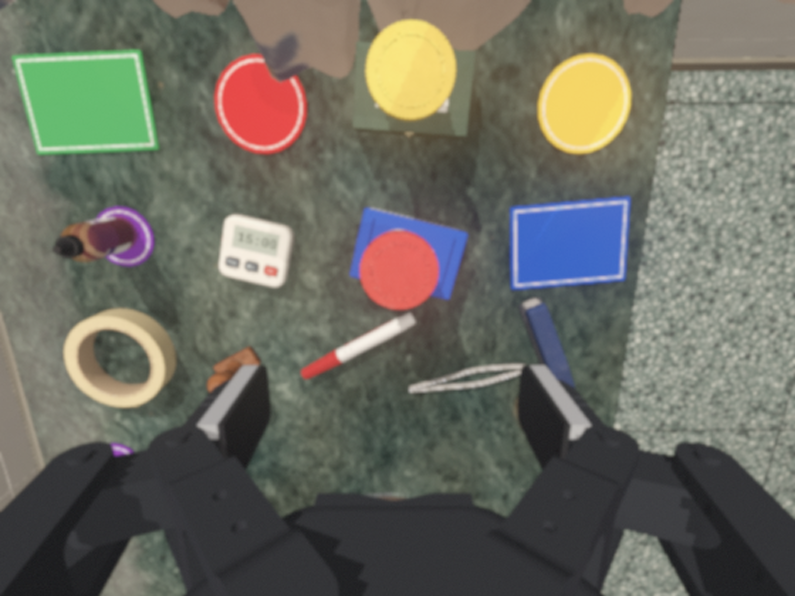

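The bottle stands on the purple mat. The red lid centre is at (399,271) and the yellow lid centre at (411,69).

```bash
python3 - <<'E'
from h import *
k=1.42
for n,u,v,z in [('redlid',399,271,.105),('ylid',411,69,.105),('slide front corners',355,131,.037),('',467,136,.037),('red',261,104,.003),('yellow',584.5,104,.003),('bottletip',68,246,.088),('purple',127,237,.003)]: print(n,np.round(at('w3',u/k,v/k,z),4))
go(np.r_[at('w3',399/k,271/k,.105)[:2],.08])
E
```

```text
redlid [ 0.445  -0.0152  0.105 ]
ylid [ 0.5853 -0.024   0.105 ]
slide front corners [0.5521 0.0212 0.037 ]
 [ 0.5473 -0.0747  0.037 ]
red [0.5789 0.1094 0.003 ]
yellow [ 0.5762 -0.1863  0.003 ]
bottletip [0.4637 0.2494 0.088 ]
purple [0.4581 0.255  0.003 ]
d tool [-0.0017  0.0081  0.1984]
```

step_arm(commands="1 -0.002 0.005 0.08 0;1 -0.002 0.005 0.08 0;1 -0.002 0.005 0.08 0;1 -0.002 0.005 0.08 0")

```text
t: 6.97
ee_pos: [0.4432, -0.0115, 0.1974]
tcp_rot: [[1.0, -0.004, -0.004], [-0.004, -1.0, 0.005], [-0.004, -0.005, -1.0]]
ft_force: [0.3, 0.3, 0.2]
width: 0.0851
```

step_arm(commands="1 0.002 0.004 0.04 0;1 0.002 0.004 0.08 0;1 0.002 0.004 0.11 0;1 0.002 0.004 0.118 0;1 0.002 0.004 0.118 0")

```text
t: 7.38
ee_pos: [0.4447, -0.0144, 0.0792]
tcp_rot: [[1.0, -0.003, -0.006], [-0.003, -1.0, 0.005], [-0.006, -0.005, -1.0]]
ft_force: [-1.2, -0.4, -0.3]
width: 0.0855
```

step_arm(commands="0.6 0 0 0 0;0.6 0 0 0 0;0.6 0 0 0 0;0.6 0 0 0 0;0.6 0 0 0 0", newtons=25)

```text
t: 7.8
ee_pos: [0.4464, -0.0143, 0.0815]
tcp_rot: [[1.0, -0.003, -0.002], [-0.003, -1.0, 0.005], [-0.002, -0.005, -1.0]]
ft_force: [-0.9, 3.1, 10.2]
width: 0.0602
```

step_arm(commands="0.4 0 0 -0.04 0;0.4 0 0 -0.08 0;0.4 0 -0.01 -0.11 0;0.4 0.03 -0.04 -0.11 0;0.4 0.05 -0.07 -0.11 0")

```text
t: 8.22
ee_pos: [0.5002, 0.0553, 0.1969]
tcp_rot: [[1.0, -0.006, 0.007], [-0.006, -1.0, 0.005], [0.007, -0.005, -1.0]]
ft_force: [1.2, -0.8, -0.5]
width: 0.0604
```

```bash
python3 - <<'E'
from h import *
s=env.observe(); print(s['t'],np.round(s['ee_pos'],4),s['width'])
go([.575,.112,.05])
d=snap('wrist','w4',k=1.42)
E
```

```text
8.2167 [0.5002 0.0553 0.1969] 0.060360089746674804
d tool [ 0.0735 -0.0564  0.1476]
```

View pics/w4.png

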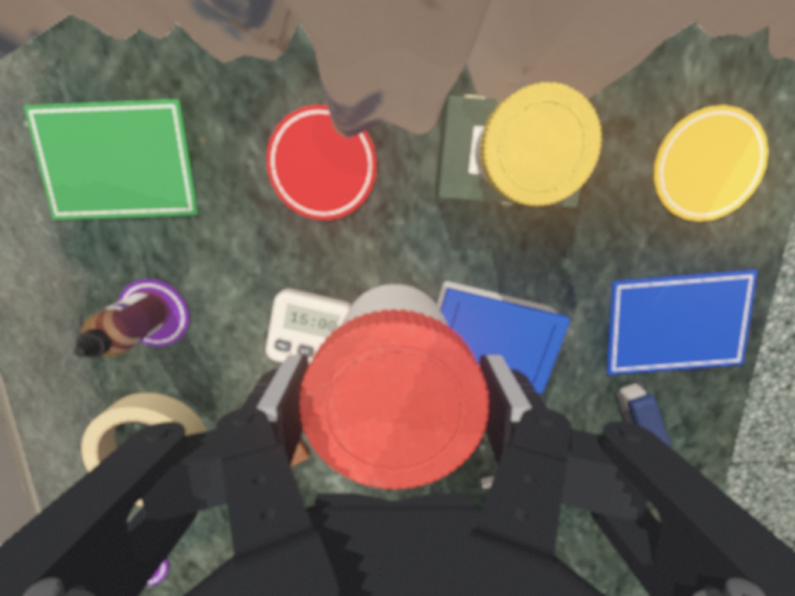

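The red cup is held level, with its lid centre at (395,398). The red mat is at (321,161), with the curtain fold touching its corner at (360,115). The slide box's rear-left corner at (449,95) is free of the curtain.

```bash
python3 - <<'E'
from h import *
k=1.42
for n,u,v,z in [('redlid',395,398,.2205),('ylid',541,144,.105),('red',321,161.5,.003),('slide rl',449,95,.037),('fl',441,200,.037),('bottletip',90,345,.088),('purple',153,313,.003),('yellow',711,163,.003)]: print(n,np.round(at('w4',u/k,v/k,z),4))
print([np.round(at('w4',360/k,130/k,z),3) for z in (0.02,.06,.1)],[np.round(at('w4',425/k,130/k,z),3) for z in (0.02,.06,.1)])
E
```

```text
redlid [0.5032 0.0542 0.2205]
ylid [ 0.5855 -0.0226  0.105 ]
red [0.5799 0.1104 0.003 ]
slide rl [0.6202 0.0184 0.037 ]
fl [0.5528 0.0219 0.037 ]
bottletip [0.4659 0.2513 0.088 ]
purple [0.4589 0.2587 0.003 ]
yellow [ 0.577  -0.1858  0.003 ]
[array([0.601, 0.079, 0.02 ]), array([0.597, 0.076, 0.06 ]), array([0.593, 0.072, 0.1  ])] [array([0.6  , 0.033, 0.02 ]), array([0.597, 0.035, 0.06 ]), array([0.593, 0.038, 0.1  ])]
```

step_arm(commands="0.4 0.03 -0.04 0.03 0;0.4 0.05 -0.055 0.05 0;0.4 0.05 -0.055 0.05 0;0.4 0.05 -0.055 0.05 0")

```text
t: 8.6
ee_pos: [0.5556, 0.1169, 0.1469]
tcp_rot: [[1.0, -0.003, 0.009], [-0.003, -1.0, 0.007], [0.009, -0.007, -1.0]]
ft_force: [-1.1, 0.5, -0.8]
width: 0.0605
```

step_arm(commands="0.4 0.015 0.003 0.035 0;0.4 0.017 0.003 0.07 0;0.4 0.017 0.003 0.09 0;0.4 0.017 0.003 0.096 0;0.4 0.017 0.003 0.096 0")

```text
t: 9.02
ee_pos: [0.5724, 0.1139, 0.0511]
tcp_rot: [[1.0, -0.003, 0.007], [-0.003, -1.0, 0.007], [0.007, -0.007, -1.0]]
ft_force: [-0.2, -0.2, 0.3]
width: 0.0603
```

step_arm(commands="0.4 0 0 0.002 0;0.4 0 0 0.003 0;0.4 0 0 0.003 0")

```text
t: 9.27
ee_pos: [0.5731, 0.1138, 0.0497]
tcp_rot: [[1.0, -0.003, 0.009], [-0.003, -1.0, 0.007], [0.009, -0.007, -1.0]]
ft_force: [-0.1, -0.0, -1.1]
width: 0.0605
```

step_arm(commands="0.4 0 0 0.002 0;0.4 0 0 0.004 0;0.4 0 0 0.004 0")

```text
t: 9.52
ee_pos: [0.5748, 0.114, 0.0472]
tcp_rot: [[1.0, -0.003, 0.012], [-0.003, -1.0, 0.008], [0.012, -0.008, -1.0]]
ft_force: [0.8, -0.4, 14.1]
width: 0.0607
```

step_arm(commands="0.4 0 0 0.001 0;0.4 0 0 0.002 0;0.4 0 0 0.002 0")

```text
t: 9.77
ee_pos: [0.5755, 0.114, 0.0467]
tcp_rot: [[1.0, -0.003, 0.014], [-0.003, -1.0, 0.008], [0.014, -0.008, -1.0]]
ft_force: [-4.5, -1.9, 22.8]
width: 0.0605
```

step_arm(commands="0.9 0 0 -0.001 0;0.9 0 0 -0.001 0;0.9 0 0 -0.001 0;0.9 0 0 -0.001 0;0.9 0 0 -0.001 0")

```text
t: 10.18
ee_pos: [0.5754, 0.114, 0.0476]
tcp_rot: [[1.0, -0.003, 0.014], [-0.003, -1.0, 0.008], [0.014, -0.008, -1.0]]
ft_force: [0.2, 0.1, -0.3]
width: 0.0767
```

step_arm(commands="1 0 0 -0.04 0;1 0 0 -0.08 0;1 0 0 -0.12 0;1 0 0.03 -0.14 0;1 0 0.05 -0.15 0")

```text
t: 10.6
ee_pos: [0.5745, 0.0624, 0.2007]
tcp_rot: [[1.0, -0.001, 0.019], [-0.001, -1.0, 0.008], [0.019, -0.008, -1.0]]
ft_force: [0.9, -0.0, -1.0]
width: 0.0852
```

```bash
python3 - <<'E'
from h import *
s=env.observe(); print(s['t'],np.round(s['ee_pos'],4),s['width'])
snap('wrist','w5',k=1.42)
go([.585,-.0235,.08])
E
```

```text
10.6 [0.5745 0.0624 0.2007] 0.08524920282555698
d tool [0.0082 0.0837 0.1207]
```

View pics/w5.png

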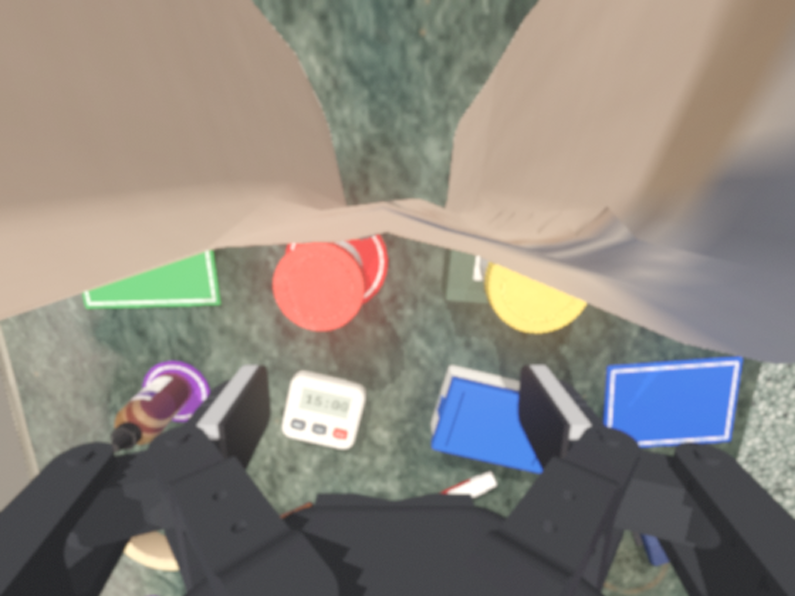

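The red cup stands on the red mat, with its lid centre at (319,287). The camera passed through the curtain with no force, so the curtain doesn't block. Next is the yellow cup.

step_arm(commands="1 0.008 0.04 0 0;1 0.008 0.084 0 0;1 0.008 0.084 0.02 0;1 0.008 0.084 0.03 0;1 0.008 0.084 0.03 0")

```text
t: 11.07
ee_pos: [0.5814, -0.0246, 0.1683]
tcp_rot: [[1.0, -0.004, 0.015], [-0.004, -1.0, 0.007], [0.015, -0.007, -1.0]]
ft_force: [-1.1, 0.4, -0.9]
width: 0.0856
```

```bash
python3 - <<'E'
from h import *
k=1.42
print('redcup',at('w5',319/k,287/k,.071), 'bottletip',at('w5',124/k,437/k,.088),'purple',at('w5',175/k,393/k,.003))
go([.585,-.0235,.08])
E
```

```text
redcup [0.57384745 0.11265853 0.071     ] bottletip [0.47001052 0.25096285 0.088     ] purple [0.45767103 0.26009336 0.003     ]
d tool [ 0.0023 -0.0004  0.0883]
```

step_arm(commands="1 0.003 -0.001 0.04 0;1 0.003 -0.001 0.07 0;1 0.003 -0.001 0.084 0;1 0.003 -0.001 0.088 0;1 0.003 -0.001 0.088 0")

```text
t: 11.48
ee_pos: [0.5851, -0.0217, 0.0796]
tcp_rot: [[1.0, -0.003, 0.013], [-0.003, -1.0, 0.008], [0.013, -0.008, -1.0]]
ft_force: [0.6, -0.3, -0.0]
width: 0.0853
```

step_arm(commands="0.6 0 0 0 0;0.6 0 0 0 0;0.6 0 0 0 0;0.6 0 0 0 0;0.6 0 0 0 0", newtons=25)

```text
t: 11.9
ee_pos: [0.5861, -0.0214, 0.0811]
tcp_rot: [[1.0, -0.003, 0.015], [-0.003, -1.0, 0.008], [0.015, -0.008, -1.0]]
ft_force: [-0.0, 4.0, 8.2]
width: 0.0607
```

step_arm(commands="0.4 0 0 -0.04 0;0.4 0 0 -0.06 0;0.4 -0.005 0.04 -0.06 0;0.4 -0.01 0.08 -0.06 0;0.4 -0.01 0.12 -0.06 0")

```text
t: 12.32
ee_pos: [0.5745, -0.1427, 0.1416]
tcp_rot: [[1.0, -0.001, 0.017], [-0.001, -1.0, 0.007], [0.017, -0.007, -1.0]]
ft_force: [1.4, -0.5, -0.6]
width: 0.0603
```

```bash
python3 - <<'E'
from h import *
s=env.observe(); print(s['t'],np.round(s['ee_pos'],4),s['width'])
go([.574,-.185,.06])
E
```

```text
12.3167 [ 0.5745 -0.1427  0.1416] 0.06025934572974067
d tool [-0.0018  0.0429  0.0812]
```

step_arm(commands="0.4 0 0.03 0 0;0.4 0 0.042 0.02 0;0.4 0 0.042 0.055 0;0.4 0 0.042 0.08 0;0.4 0 0.042 0.085 0")

```text
t: 12.73
ee_pos: [0.5739, -0.1838, 0.0535]
tcp_rot: [[1.0, -0.002, 0.013], [-0.002, -1.0, 0.009], [0.013, -0.009, -1.0]]
ft_force: [-2.2, 0.8, -1.7]
width: 0.0601
```

step_arm(commands="0.4 0 0 0.004 0;0.4 0 0 0.005 0;0.4 0 0 0.005 0")

```text
t: 12.98
ee_pos: [0.5747, -0.1838, 0.0496]
tcp_rot: [[1.0, -0.001, 0.014], [-0.001, -1.0, 0.008], [0.014, -0.008, -1.0]]
ft_force: [0.7, -0.1, 0.0]
width: 0.0604
```

step_arm(commands="0.4 0 0 0.002 0;0.4 0 0 0.004 0;0.4 0 0 0.004 0;0.4 0 0 0.004 0")

```text
t: 13.32
ee_pos: [0.5761, -0.184, 0.0471]
tcp_rot: [[1.0, -0.001, 0.017], [-0.001, -1.0, 0.007], [0.017, -0.007, -1.0]]
ft_force: [-0.1, 0.8, 11.1]
width: 0.0605
```

step_arm(commands="0.9 0 0 0 0;0.9 0 0 0 0;0.9 0 0 0 0;0.9 0 0 0 0;0.9 0 0 0 0")

```text
t: 13.73
ee_pos: [0.576, -0.184, 0.0471]
tcp_rot: [[1.0, -0.001, 0.017], [-0.001, -1.0, 0.007], [0.017, -0.007, -1.0]]
ft_force: [-0.0, 0.0, -0.2]
width: 0.0765
```

step_arm(commands="1 0 0 -0.04 0;1 0 0 -0.08 0;1 0 0 -0.12 0;1 -0.02 -0.02 -0.15 0;1 -0.04 -0.04 -0.18 0")

```text
t: 14.15
ee_pos: [0.5331, -0.1455, 0.2283]
tcp_rot: [[1.0, -0.002, 0.018], [-0.002, -1.0, 0.007], [0.018, -0.007, -1.0]]
ft_force: [0.3, 1.1, 0.4]
width: 0.0857
```

step_arm(commands="1 -0.08 -0.1 -0.02 0;1 -0.08 -0.1 -0.02 0;1 -0.08 -0.1 -0.02 0;1 -0.08 -0.1 -0.02 0;1 -0.08 -0.1 -0.02 0")

```text
t: 14.57
ee_pos: [0.4517, -0.044, 0.2483]
tcp_rot: [[1.0, 0.0, 0.019], [-0.0, -1.0, 0.007], [0.019, -0.007, -1.0]]
ft_force: [0.6, 0.2, -0.3]
width: 0.0851
```

```bash
python3 - <<'E'
from h import *
s=env.observe(); print(s['t'],np.round(s['ee_pos'],4),s['width'])
snap('wrist','w6',k=1.42)
E
```

```text
14.5667 [ 0.4517 -0.044   0.2483] 0.08513670488851423
```

View pics/w6.png

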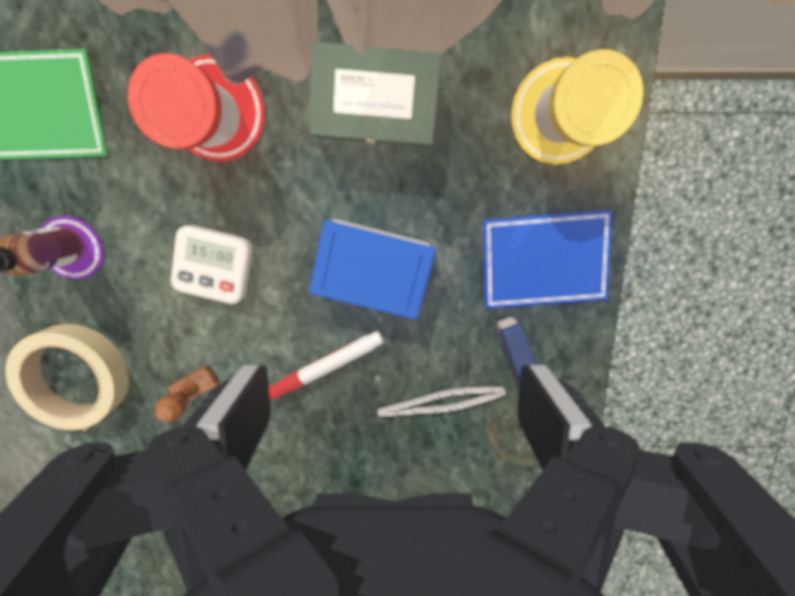

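The wrist view shows both cups standing on their mats. Corner pixels are:
- **Blue box top:** (328,221), (436,246), (415,318), (310,292).
- **Slide box top:** (314,44), (440,51), (433,143), (310,135).
- **Blue mat:** (484,219), (611,212), (609,300), (487,306).

```bash
python3 - <<'E'
from h import *
k=1.42
def box(n,pts,z):
    P=np.array([at('w6',u/k,v/k,z)[:2] for u,v in pts]); e=np.diff(np.r_[P,P[:1]],axis=0)
    print(n,np.round(P.mean(0),4),'len',np.round(np.linalg.norm(e,axis=1),3),'ang',np.round(np.degrees(np.arctan2(e[:,1],e[:,0])),1))
box('bluebox',[(328,221),(436,246),(415,318),(310,292)],.037)
box('slide',[(314,44),(440,51),(433,143),(310,135)],.037)
box('bluemat',[(484,219),(611,212),(609,300),(487,306)],.003)
for n,u,v,z in [('redlid',175,101,.071),('ylid',598,98,.071),('red',215,107,.003),('yellow',556,110,.003)]: print(n,np.round(at('w6',u/k,v/k,z),4))
E
```

```text
bluebox [ 0.445  -0.0251] len [0.093 0.066 0.095 0.064] ang [-103.   165.2   75.5  -16.6]
slide [ 0.5835 -0.0284] len [0.095 0.065 0.098 0.065] ang [-93.  176.8  86.4  -5.7]
bluemat [ 0.447  -0.1867] len [0.115 0.083 0.116 0.083] ang [ -86.9 -173.6   93.     5.2]
redlid [0.5736 0.1101 0.071 ]
ylid [ 0.5751 -0.186   0.071 ]
red [0.5798 0.1094 0.003 ]
yellow [ 0.5771 -0.1814  0.003 ]
```

```bash
python3 - <<'E'
from h import *
k=1.42
for n,u,v,z in [('pen',378,338,.01),('bluething',507,322,.015),('bluething2',518,330,.015),('tweez',500,390,.005)]: print(n,np.round(at('w6',u/k,v/k,z),4))
s=env.observe(); print(np.round(s['qpos'],3)); go([.445,-.0235,.12])
a=np.radians(-14.5);c=np.array([.445,-.0235])
for w in (.038,.0425,.057): print('near',w,c-w*np.array([np.cos(a),np.sin(a)]))
a=np.radians(4.5);c=np.array([.447,-.186])
for w in (.038,.0425,.057): print('near mat',w,c-w*np.array([np.cos(a),np.sin(a)]))
E
```

```text
pen [ 0.3722 -0.028   0.01  ]
bluething [ 0.3905 -0.1499  0.015 ]
bluething2 [ 0.3825 -0.1609  0.015 ]
tweez [ 0.3143 -0.1508  0.005 ]
[-0.174  0.176  2.016  0.012  0.931  1.391]
d tool [-0.0106 -0.0207  0.1281]
near 0.038 [ 0.40821039 -0.01398556]
near 0.0425 [ 0.40385373 -0.01285885]
near 0.057 [ 0.38981558 -0.00922834]
near mat 0.038 [ 0.40911714 -0.18898145]
near mat 0.0425 [ 0.40463101 -0.18933451]
near mat 0.057 [ 0.39017571 -0.19047217]
```

step_arm(commands="0.95 -0.01 -0.02 0.04 -35;0.95 -0.01 -0.02 0.06 -35;0.95 -0.01 -0.02 0.06 -35;0.95 -0.01 -0.02 0.06 -35;0.95 -0.01 -0.02 0.06 -35")

```text
t: 15.03
ee_pos: [0.445, -0.0255, 0.1871]
tcp_rot: [[0.816, 0.578, 0.018], [0.578, -0.816, 0.006], [0.019, 0.005, -1.0]]
ft_force: [0.2, -0.0, -0.2]
width: 0.0814
```

step_arm(commands="0.95 0 0 0 -35;0.95 0 0 0 -35;0.95 0 0 0 -35;0.95 0 0 0 -35;0.95 0 0 0 -35")

```text
t: 15.45
ee_pos: [0.4461, -0.0266, 0.1866]
tcp_rot: [[0.332, 0.943, 0.018], [0.943, -0.332, 0.006], [0.012, 0.015, -1.0]]
ft_force: [-0.4, -0.8, 0.1]
width: 0.0814
```

```bash
python3 - <<'E'
from h import *
s=env.observe(); R=np.array(s['tcp_rot']);print(s['t'],np.round(s['ee_pos'],4),s['width'],'jaw yaw',np.degrees(np.arctan2(R[1,1],R[0,1])),np.round(R,3).tolist())
go([.445,-.0235,.06])
E
```

```text
15.45 [ 0.4461 -0.0266  0.1866] 0.08144533912872563 jaw yaw -19.402505520218945 [[0.332, 0.943, 0.018], [0.943, -0.332, 0.006], [0.012, 0.015, -1.0]]
d tool [ 0.001  -0.004   0.1265]
```

step_arm(commands="0.95 0.001 -0.003 0.04 -5;0.95 0.001 -0.003 0.08 -5;0.95 0.001 -0.003 0.12 -5;0.95 0.001 -0.003 0.127 -5;0.95 0.001 -0.003 0.127 -5")

```text
t: 15.87
ee_pos: [0.4447, -0.0243, 0.0573]
tcp_rot: [[0.249, 0.968, 0.012], [0.968, -0.25, 0.007], [0.01, 0.01, -1.0]]
ft_force: [-0.3, 0.3, 0.1]
width: 0.0809
```

```bash
python3 - <<'E'
from h import *
s=env.observe(); R=np.array(s['tcp_rot']);print(s['t'],np.round(s['ee_pos'],4),s['width'],'jaw yaw',np.degrees(np.arctan2(R[1,1],R[0,1])),s['ft_force'])
go([.445,-.0235,.009])
E
```

```text
15.8667 [ 0.4447 -0.0243  0.0573] 0.08089543946645912 jaw yaw -14.450804779630193 [-0.28291386  0.25765627  0.13691046]
d tool [ 0.0004 -0.0004  0.0483]
```

step_arm(commands="0.95 0 0 0.025 0;0.95 0 0 0.04 0;0.95 0 0 0.046 0;0.95 0 0 0.047 0;0.95 0 0 0.047 0")

```text
t: 16.28
ee_pos: [0.4462, -0.0242, 0.0115]
tcp_rot: [[0.25, 0.968, 0.014], [0.968, -0.25, 0.007], [0.01, 0.012, -1.0]]
ft_force: [0.3, -0.1, -0.3]
width: 0.081
```

step_arm(commands="0.6 0 0 0 0;0.6 0 0 0 0;0.6 0 0 0 0;0.6 0 0 0 0;0.6 0 0 0 0", newtons=40)

```text
t: 16.7
ee_pos: [0.4471, -0.0244, 0.0131]
tcp_rot: [[0.25, 0.968, 0.016], [0.968, -0.25, 0.007], [0.01, 0.014, -1.0]]
ft_force: [-1.7, -1.2, 16.8]
width: 0.0651
```

step_arm(commands="0.5 0 0 -0.035 0;0.5 0 0 -0.05 0;0.5 -0.04 0.01 -0.05 -5;0.5 -0.08 0.02 -0.05 -12;0.5 -0.12 0.03 -0.05 -19")

```text
t: 17.12
ee_pos: [0.4467, -0.1337, 0.064]
tcp_rot: [[-0.043, 0.999, 0.018], [0.999, 0.043, 0.006], [0.005, 0.019, -1.0]]
ft_force: [1.0, 0.2, -2.2]
width: 0.0649
```

```bash
python3 - <<'E'
from h import *
s=env.observe(); R=np.array(s['tcp_rot']);print(s['t'],np.round(s['ee_pos'],4),s['width'],'jaw yaw',np.degrees(np.arctan2(R[1,1],R[0,1])),s['ft_force'])
go([.447,-.186,.02])
E
```

```text
17.1167 [ 0.4467 -0.1337  0.064 ] 0.06488847865886156 jaw yaw 2.450889375109324 [ 1.01538312  0.19130021 -2.20771854]
d tool [-0.0525 -0.0027  0.0437]
```

step_arm(commands="0.5 -0.035 -0.002 0 -2;0.5 -0.052 -0.002 0 -2;0.5 -0.052 -0.002 0.02 -2;0.5 -0.052 -0.002 0.035 -2;0.5 -0.052 -0.002 0.043 -2")

```text
t: 17.53
ee_pos: [0.4476, -0.186, 0.0206]
tcp_rot: [[-0.077, 0.997, 0.019], [0.997, 0.077, 0.005], [0.004, 0.019, -1.0]]
ft_force: [-1.0, -0.3, -2.7]
width: 0.0652
```

step_arm(commands="0.5 0 0 0.004 0;0.5 0 0 0.006 0;0.5 0 0 0.006 0")

```text
t: 17.78
ee_pos: [0.4477, -0.1859, 0.0161]
tcp_rot: [[-0.077, 0.997, 0.019], [0.997, 0.077, 0.005], [0.004, 0.019, -1.0]]
ft_force: [-7.7, -4.5, 19.2]
width: 0.065
```

step_arm(commands="0.9 0 0 0 0;0.9 0 0 0 0;0.9 0 0 0 0;0.9 0 0 0 0;0.9 0 0 0 0")

```text
t: 18.2
ee_pos: [0.4478, -0.1858, 0.0162]
tcp_rot: [[-0.078, 0.997, 0.019], [0.997, 0.078, 0.005], [0.004, 0.02, -1.0]]
ft_force: [1.1, 0.2, -0.5]
width: 0.077
```

step_arm(commands="0.95 0 0 -0.04 0;0.95 0 0 -0.08 0;0.95 0 0 -0.12 0;0.95 0.02 0.02 -0.14 0;0.95 0.05 0.05 -0.14 0")

```text
t: 18.62
ee_pos: [0.492, -0.1351, 0.162]
tcp_rot: [[-0.074, 0.997, 0.025], [0.997, 0.074, 0.003], [0.001, 0.025, -1.0]]
ft_force: [3.0, -1.2, 1.0]
width: 0.081
```

step_arm(commands="0.95 0.09 0.09 0 7.5;0.95 0.09 0.09 0 7.5;0.95 0.09 0.09 0 7.5;0.95 0.09 0.09 0 7.5;0.95 0.09 0.09 0 7.5")

```text
t: 19.03
ee_pos: [0.5767, -0.0364, 0.1642]
tcp_rot: [[0.053, 0.998, 0.026], [0.999, -0.053, 0.003], [0.004, 0.026, -1.0]]
ft_force: [-0.0, -0.4, 0.4]
width: 0.0815
```

```bash
python3 - <<'E'
from h import *
s=env.observe(); R=np.array(s['tcp_rot']);print(s['t'],np.round(s['ee_pos'],4),s['width'],'jaw yaw',np.degrees(np.arctan2(R[1,1],R[0,1])),s['ft_force'])
go([.5835,-.028,.06])
E
```

```text
19.0333 [ 0.5767 -0.0364  0.1642] 0.08151519493547818 jaw yaw -3.0605196499039966 [-0.03933757 -0.36606378  0.36940662]
d tool [0.0083 0.0037 0.1044]
```

step_arm(commands="0.95 0.008 0.004 0.04 0;0.95 0.008 0.004 0.08 0;0.95 0.008 0.004 0.1 0;0.95 0.008 0.004 0.1 0")

```text
t: 19.37
ee_pos: [0.58, -0.0287, 0.0602]
tcp_rot: [[0.054, 0.998, 0.018], [0.999, -0.054, 0.003], [0.004, 0.018, -1.0]]
ft_force: [-1.8, 0.3, -0.0]
width: 0.0813
```

```bash
python3 - <<'E'
from h import *
s=env.observe(); R=np.array(s['tcp_rot']);print(s['t'],np.round(s['ee_pos'],4),s['width'],'jaw yaw',np.degrees(np.arctan2(R[1,1],R[0,1])),s['ft_force'])
go([.5835,-.028,.012])
E
```

```text
19.3667 [ 0.58   -0.0287  0.0602] 0.08131450979781751 jaw yaw -3.0722936821988975 [-1.82544218  0.34040489 -0.04482968]
d tool [0.0006 0.0026 0.0482]
```

step_arm(commands="0.95 0 0.003 0.025 0;0.95 0 0.003 0.04 0;0.95 0 0.003 0.047 0;0.95 0 0.003 0.048 0;0.95 0 0.003 0.048 0")

```text
t: 19.78
ee_pos: [0.584, -0.029, 0.0132]
tcp_rot: [[0.054, 0.998, 0.019], [0.999, -0.054, 0.003], [0.004, 0.018, -1.0]]
ft_force: [0.3, 0.2, 0.2]
width: 0.081
```

step_arm(commands="0.6 0 0 0 0;0.6 0 0 0 0;0.6 0 0 0 0;0.6 0 0 0 0;0.6 0 0 0 0", newtons=40)

```text
t: 20.2
ee_pos: [0.5848, -0.0293, 0.015]
tcp_rot: [[0.054, 0.998, 0.021], [0.999, -0.054, 0.003], [0.004, 0.021, -1.0]]
ft_force: [-2.6, -1.9, 10.3]
width: 0.0648
```

step_arm(commands="0.5 0 0 -0.04 0;0.5 0 0 -0.08 0;0.5 0 0 -0.12 0;0.5 0.03 0 -0.12 0;0.5 0.07 -0.005 -0.12 0")

```text
t: 20.62
ee_pos: [0.5841, 0.039, 0.1394]
tcp_rot: [[0.057, 0.998, 0.028], [0.998, -0.058, 0.003], [0.004, 0.028, -1.0]]
ft_force: [-0.7, 0.5, -2.3]
width: 0.0652
```

step_arm(commands="0.5 0.18 -0.011 0 -4;0.5 0.18 -0.011 0 -4;0.5 0.18 -0.011 0 -4;0.5 0.18 -0.011 0 -4;0.5 0.18 -0.011 0 -4")

```text
t: 21.03
ee_pos: [0.5836, 0.2247, 0.1415]
tcp_rot: [[-0.015, 0.999, 0.031], [1.0, 0.015, 0.005], [0.004, 0.031, -1.0]]
ft_force: [-0.6, -0.0, -0.8]
width: 0.0646
```

```bash
python3 - <<'E'
from h import *
s=env.observe(); R=np.array(s['tcp_rot']);print(s['t'],np.round(s['ee_pos'],4),s['width'],'jaw yaw',np.degrees(np.arctan2(R[1,1],R[0,1])),s['ft_force'])
go([.582,.271,.06])
E
```

```text
21.0333 [0.5836 0.2247 0.1415] 0.06461897655238855 jaw yaw 0.8434539986774352 [-0.63670337 -0.02300237 -0.80378404]
d tool [ 0.046  -0.0035  0.0816]
```

step_arm(commands="0.5 0.03 -0.003 0 0;0.5 0.045 -0.004 0.03 0;0.5 0.045 -0.004 0.065 0;0.5 0.045 -0.004 0.095 0;0.5 0.045 -0.004 0.1 0")

```text
t: 21.45
ee_pos: [0.5795, 0.2694, 0.0381]
tcp_rot: [[-0.016, 1.0, 0.026], [1.0, 0.016, 0.003], [0.002, 0.026, -1.0]]
ft_force: [-1.9, -0.2, -2.1]
width: 0.0649
```

```bash
python3 - <<'E'
from h import *
s=env.observe(); R=np.array(s['tcp_rot']);print(s['t'],np.round(s['ee_pos'],4),'jaw yaw',np.degrees(np.arctan2(R[1,1],R[0,1])),s['ft_force'])
go([.581,.2695,.02])
E
```

```text
21.45 [0.5795 0.2694 0.0381] jaw yaw 0.8884402301276176 [-1.90475679 -0.22036445 -2.06394132]
d tool [0.0001 0.001  0.0181]
```

step_arm(commands="0.5 0 0.001 0.012 0;0.5 0 0.001 0.018 0;0.5 0 0.001 0.018 0;0.5 0 0.001 0.02 0;0.5 0 0.001 0.02 0")

```text
t: 21.87
ee_pos: [0.5818, 0.2695, 0.0192]
tcp_rot: [[-0.015, 0.999, 0.028], [1.0, 0.015, 0.003], [0.003, 0.028, -1.0]]
ft_force: [-0.4, 0.1, -2.2]
width: 0.0652
```

step_arm(commands="0.5 0 0 0.001 0;0.5 0 0 0.002 0;0.5 0 0 0.002 0")

```text
t: 22.12
ee_pos: [0.5827, 0.2697, 0.0183]
tcp_rot: [[-0.015, 0.999, 0.029], [1.0, 0.015, 0.004], [0.003, 0.029, -1.0]]
ft_force: [-0.1, -0.4, 6.0]
width: 0.0648
```

Contact made, so I'll release, lift clear, back away and check.

step_arm(commands="0.9 0 0 0.001 0;0.9 0 0 0.001 0;0.9 0 0 0.001 0;0.9 0 0 0.001 0;0.9 0 0 0.001 0")

```text
t: 22.53
ee_pos: [0.5827, 0.2697, 0.0173]
tcp_rot: [[-0.015, 0.999, 0.029], [1.0, 0.015, 0.004], [0.003, 0.029, -1.0]]
ft_force: [0.4, -0.5, -0.3]
width: 0.077
```

step_arm(commands="0.95 0 0 -0.04 0;0.95 0 0 -0.08 0;0.95 0 0 -0.12 0;0.95 -0.02 -0.02 -0.16 0;0.95 -0.05 -0.03 -0.19 0")

```text
t: 22.95
ee_pos: [0.5499, 0.2256, 0.2022]
tcp_rot: [[-0.017, 0.999, 0.031], [1.0, 0.017, 0.005], [0.004, 0.031, -1.0]]
ft_force: [0.7, 0.3, -1.0]
width: 0.081
```

step_arm(commands="0.95 -0.16 -0.1 -0.04 0;0.95 -0.16 -0.1 -0.04 0;0.95 -0.16 -0.1 -0.04 0;0.95 -0.16 -0.1 -0.04 0;0.95 -0.16 -0.1 -0.04 0")

```text
t: 23.37
ee_pos: [0.449, 0.0617, 0.239]
tcp_rot: [[-0.017, 0.999, 0.031], [1.0, 0.017, 0.004], [0.004, 0.031, -1.0]]
ft_force: [0.6, -0.1, 0.4]
width: 0.0808
```

step_arm(commands="0.95 -0.08 -0.01 -0.02 35;0.95 -0.08 -0.01 -0.02 35;0.95 -0.08 -0.01 -0.02 35;0.95 -0.08 -0.01 -0.02 35;0.95 -0.08 -0.01 -0.02 35")

```text
t: 23.78
ee_pos: [0.4396, -0.0197, 0.2587]
tcp_rot: [[0.567, 0.823, 0.031], [0.824, -0.567, 0.004], [0.021, 0.023, -1.0]]
ft_force: [-0.2, 0.5, -0.9]
width: 0.0813
```

step_arm(commands="0.95 0 0 0 35;0.95 0 0 0 35;0.95 0 0 0 35;0.95 0 0 0 35;0.95 0 0 0 35")

```text
t: 24.2
ee_pos: [0.4395, -0.0197, 0.2588]
tcp_rot: [[0.939, 0.343, 0.031], [0.343, -0.939, 0.004], [0.031, 0.007, -0.999]]
ft_force: [0.3, 0.1, -0.6]
width: 0.0811
```

```bash
python3 - <<'E'
from h import *
s=env.observe(); print(s['t'],np.round(s['ee_pos'],4))
snap('wrist','w7',k=1.42);snap('top','top7',(150,100,430,310),2.8);snap('side','side7',(200,120,430,400),2.1)
E
```

```text
24.2 [ 0.4395 -0.0197  0.2588]
```

View pics/w7.png

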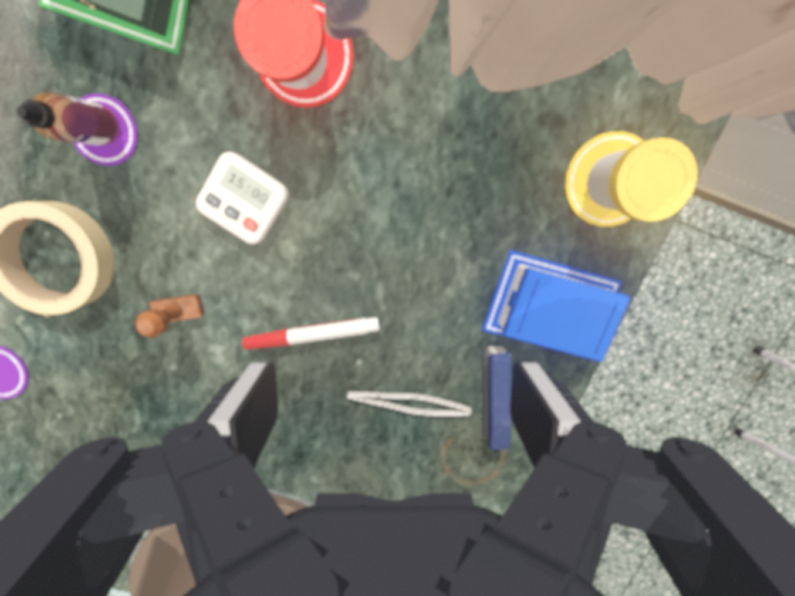

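View pics/top7.png

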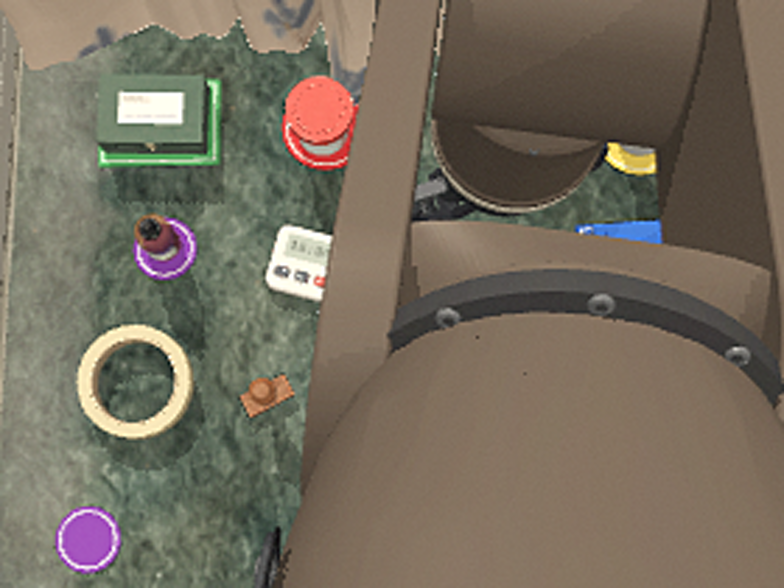

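The final views show all five things upright on their mats. In the top view, the slide box top corners are (99,75), (209,78), (206,146), (98,142), and the lid and cap centres are (320,107) and (150,226). In the wrist view the blue box is on the blue mat. Now I'll check the numbers.

```bash
python3 - <<'E'
from h import *
def w(u,v,z): return at('w7',u/1.42,v/1.42,z)
def t(u,v,z): return at('top7',150+u/2.8,100+v/2.8,z)
def box(n,f,pts,z):
    P=np.array([f(u,v,z)[:2] for u,v in pts]); e=np.diff(np.r_[P,P[:1]],axis=0)
    print(n,np.round(P.mean(0),4),'len',np.round(np.linalg.norm(e,axis=1),3),'ang',np.round(np.degrees(np.arctan2(e[:,1],e[:,0])),1))
box('slide',t,[(99,75),(209,78),(206,146),(98,142)],.04)
print('mat bl,br',t(98,165,.003),t(220,166,.003))
print('redlid',t(320,107,.071),'mat top0 .579 .112'); print('captip',t(150,226,.085),'purple mat',t(166,248,.003),'by w7',w(38,112,.085),w(103,130,.003))
box('bluebox',w,[(529,270),(629,295),(603,361),(502,330)],.04)
box('bluemat3',w,[(513,252),(620,283),(486,332)],.003)
print('ylid',w(655,179,.071),'ymat',w(609,179,.003),'rlid',w(279,37,.071))
a=cv2.resize(np.load('pics/w7.npz')['img'][165:265,330:460,::-1],None,fx=4.4,fy=4.4,interpolation=2)
cv2.imwrite('pics/bb.png',a)
E
```

```text
slide [0.5803 0.2697] len [0.103 0.065 0.1   0.065] ang [-91.3 179.5  88.2   1.9]
mat bl,br [0.53785859 0.32758815 0.003     ] [0.5378004  0.21106124 0.003     ]
redlid [0.57386056 0.1131102  0.071     ] mat top0 .579 .112
captip [0.46009307 0.25881301 0.085     ] purple mat [0.45786736 0.25941515 0.003     ] by w7 [0.46408323 0.25065597 0.085     ] [0.45870124 0.2583225  0.003     ]
bluebox [ 0.4494 -0.1846] len [0.094 0.065 0.101 0.059] ang [ -84.  -173.5   92.3    0.2]
bluemat3 [ 0.4583 -0.1678] len [0.111 0.138 0.084] ang [-85.9 131.5   5.3]
ylid [ 0.57531509 -0.18472454  0.071     ] ymat [ 0.57550907 -0.18350965  0.003     ] rlid [0.56949788 0.11096812 0.071     ]
```

View pics/bb.png

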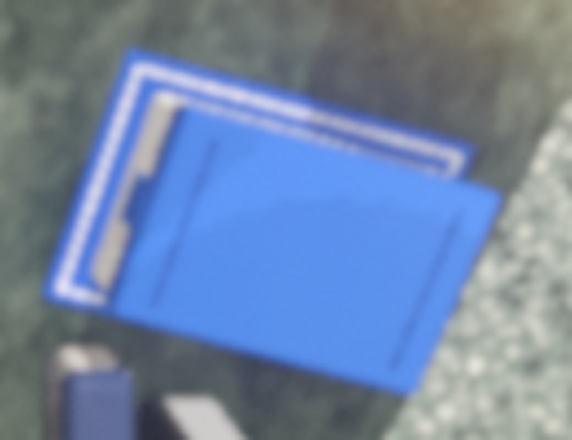

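View pics/side7.png

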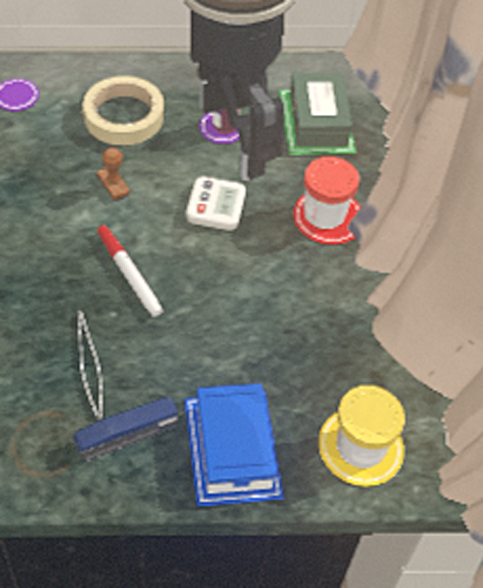

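The side view confirms everything is upright and inside its mat, and the gripper touches nothing. Handing in.

```bash
python3 -c "
from h import *
print(ticket.job_done(), env.observe()['t'])"
```

```text
the job is handed in; nothing more can be done
the job is handed in; nothing more can be done
```

I took both stacks apart and stood each of the five things on its own mat. I handed the job in just after 24 s on the robot's clock; handing in returns no verdict.

My last camera checks, against the 15 mm and 0.25 rad limits:

| Thing | Offset from mat centre | Angle to mat |
|---|---|---|
| Slide box | about 1 mm | within 1° |
| Blue-lidded box | about 3 mm | within a few degrees |
| Red cup | about 5 mm | n/a |
| Yellow cup | about 1 mm | n/a |
| Stain bottle | about 2 mm | n/a |

Everything looked upright in the side view, though the gripper hid most of the bottle there; the top and wrist views show it standing. The gripper was open and clear of everything.

**Disagreements:**
- **Bottle:** the wrist camera put its cap up to 15 mm off the mat centre. It most likely comes from assuming the wrong height for the cap, because the offset always leaned towards the camera. The top view gave about 2 mm.
- **Red cup:** the final wrist view suggested up to 10 mm off, but its lid was near the frame edge there.
- **Curtain:** the wrist camera passed through the hanging curtain at one point, with no force on the wrist.

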